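# Make up two tool kits from the tool-crib stock

## Robot

A 6-joint arm with a two-finger parallel gripper is mounted at the origin on the work surface. World frame = base frame: x ahead of the robot, y to its left, z up, the work surface at z = 0. Lengths are in mm, angles in rad, forces in N, time in s.
With the tool pointing down it reaches from about 350 to 775 mm from the base axis. Payload 7.3 kg.
Tool frame: the origin (TCP) lies on the front face of the gripper's body, between the roots of the fingers; the fingertips stand 66 mm ahead of it and the grasp point (between the pads) lies 47 mm ahead of it (bot.tip_extent is the distance from the TCP to the fingertips, in mm); z points along the fingers, y is the line along which they close (so a half turn about z gives the same grasp; the last joint's range is limited). The gripper opens to 92 mm and grips with 3 to 60 N. Pads are 19 mm wide; open, the fingers measure 130 mm over their backs; the gripper's body (75 mm by 190 mm) begins 47 mm behind the grasp point.
Start: joints at [1.069, 0.342, 1.524, -0, 1.275, -0.146], TCP at [182.862, 492.138, 292.241] pointing down, gripper open.
Joint ranges: [-2.53, 2.53], [-0.77, 2.02], [0.04, 2.7], [-1, 4.14], [0.28, 2.66], [-3.11, 3.11]. Speed limits (rad/s): [2.57, 2.57, 3.14, 3.14, 3.14, 3.14].

## Interface

Orientations are given as [roll, pitch, yaw] about the fixed x, y, z axes, in that order (R = Rz(yaw) Ry(pitch) Rx(roll)).
In Python, from plant import readout, viewer, order, bot gives the robot as it stands.
- The arm moves only by the shell command python3 -m creep 'ROWS'. ROWS is text: rows parted by semicolons, each of 7 numbers parted by spaces: the shift along the world's x, y, z in m, then the turn, a rotation vector about the world's x, y, z in rad, then the opening in per cent of the stroke, from 0 (shut) to 100 (fully open). A call has 1 to 8 rows; each row shifts and turns the commanded pose from where the row before left it; what a row does not reach is not made up. A row lasts 1/12 s, in which the tool goes at most 41.7 mm and 7.16 degrees, less where a joint would pass 70% of its speed; a pose out of reach is approached as far as the arm can. A call is refused whole if a number of a shift passes 0.0417 or a number of a turn 0.125, either way. A call with a gripper value outside its range is refused whole. The fingers move at their own pace and stop on an object; the grip force is fixed at half the most. Time passes only in rows, so rows that do not move let the fingers close. It gives the time, the measured TCP pose, the force, the opening and the grip force at its end, in the units of the state.
- readout.get_obs(): the state, without advancing time (a new reading comes with each control period).
- viewer.capture(name): name is "side" or "top"; returns the picture (480x640x3 uint8, red, green, blue); there is no depth.
- viewer.camera_info(name): a dict with "fx", "fy", "cx", "cy" (pixels), "origin" and "rotation" of the camera in the world. Camera axes: x right, y up, looking along -z (the intrinsics and any distortion apply to the point x, -y, -z); pixel columns grow to the right and rows downward; lengths in mm; the calibration is good to about 2 mm. A picture is of the moment at which its call begins. camera_info takes no time and is no camera call.
- order.close_job(): hands the job in; it is judged then, once.
The state is a dict: "time": time; "joint_positions": joint angles; "dq": joint speeds; "tau": joint torques, N m; "tool_pos": TCP position; "tcp_rot": TCP orientation; "contact_force": force on the tool from outside, world axes, zero at the start; "moment": the same for the moment, N m; "grip_width": finger opening in mm; "finger_force": force on a finger pad.
Only numpy, scipy, OpenCV 4.12 (cv2) and the standard library are available. Lean on these libraries where they do the work, as an engineer would, in place of code of your own. Each camera call takes 0.05 s, during which the arm holds its last target. There are 200 camera calls.

## Task

Make up the two tool kits: stand the drill chuck, the slim copper-necked holder and the green-ringed collet chuck in the blue tray, and the face mill and the orange-ringed collet chuck in the yellow tray, one tool to a compartment, each upright on the tray's floor. Set every tool down gently without dropping it, never let one tip over, and leave the white-ringed collet chuck and the plain steel side-lock holder standing where they are.

Things in the scene. Friction and masses are not known exactly. Their poses are not given: they have to be found in the camera images.
- drill_chuck: Tool holder with a drill chuck: black cylindrical head 42 mm dia from 43 to 75 mm with a thin brass band, then a dark conical nose with three small bright jaws, total height 95 mm. Stands upright on the flat end of a 38 mm dia shank (25 mm long); above it a 50 mm dia flange from 25 to 43 mm. Good to grip at 60 mm. About 0.6 kg. For the blue tray. Origin: centre of its underside; z axis up through the tool.
- slim_holder: Slim shrink-fit tool holder: copper-coloured straight neck 28 mm dia from 50 to 92 mm (total height 93 mm) on a short steel cone. Stands upright on the flat end of a 38 mm dia shank (25 mm long); above it a 50 mm dia flange from 25 to 43 mm. Good to grip at 72 mm. About 0.5 kg. For the blue tray. Origin: centre of its underside; z axis up through the tool.
- collet_chuck_green: Tool holder (collet chuck) in dark steel, colour-coded green: one green ring on top of its flange and another on the top face of its nut. Stands upright on the flat end of a 38 mm dia shank (25 mm long); above it a 50 mm dia flange from 25 to 43 mm. Then a 32 mm dia neck to 68 mm and a notched nut 36 mm dia to 88 mm (total height 90 mm); grip it at 76 mm. About 0.6 kg. For the blue tray. Origin: centre of its underside; z axis up through the tool.
- face_mill: Tool holder with a face mill: pale metal cutter disc 58 mm dia from 56 to 78 mm with six yellow square inserts on its top face, total height 80 mm. Stands upright on the flat end of a 38 mm dia shank (25 mm long); above it a 50 mm dia flange from 25 to 43 mm. Good to grip round the disc at 67 mm. About 0.65 kg. For the yellow tray. Origin: centre of its underside; z axis up through the tool.
- collet_chuck_orange: Tool holder (collet chuck) in dark steel, colour-coded orange: one orange ring on top of its flange and another on the top face of its nut. Stands upright on the flat end of a 38 mm dia shank (25 mm long); above it a 50 mm dia flange from 25 to 43 mm. Then a 32 mm dia neck to 68 mm and a notched nut 36 mm dia to 88 mm (total height 90 mm); grip it at 76 mm. About 0.6 kg. For the yellow tray. Origin: centre of its underside; z axis up through the tool.
- collet_chuck_white: Tool holder (collet chuck) in dark steel, colour-coded white: one white ring on top of its flange and another on the top face of its nut. Stands upright on the flat end of a 38 mm dia shank (25 mm long); above it a 50 mm dia flange from 25 to 43 mm. Then a 32 mm dia neck to 68 mm and a notched nut 36 mm dia to 88 mm (total height 90 mm); grip it at 76 mm. About 0.6 kg. Stays in the stock. Origin: centre of its underside; z axis up through the tool.
- side_lock_holder: Plain steel tool holder (side-lock): bright cylindrical head 42 mm dia from 43 to 72 mm with a black bore on top, total height 73 mm. Stands upright on the flat end of a 38 mm dia shank (25 mm long); above it a 50 mm dia flange from 25 to 43 mm. About 0.6 kg. Stays in the stock. Origin: centre of its underside; z axis up through the tool.
- blue_tray: Blue open kit tray, fixed to the top, 208 x 72 mm (x, y) and 16 mm high, walls and floor 4 mm thick, split by two 4 mm cross walls into three 64 x 64 mm compartments in a row along its x axis, centred at x = -68, 0 and +68 mm, y = 0. A holder standing in a compartment has its underside 4 mm above the tray's origin. Origin: centre of the underside; z up.
- yellow_tray: Yellow open kit tray, fixed to the top, 140 x 72 mm (x, y) and 16 mm high, walls and floor 4 mm thick, split by one 4 mm cross wall into two 64 x 64 mm compartments in a row along its x axis, centred at x = -34 and +34 mm, y = 0. A holder standing in a compartment has its underside 4 mm above the tray's origin. Origin: centre of the underside; z up.

How it is judged (in metres and radians):
At the end, for the whole second after the job is handed in: The three blue-kit and two yellow-kit tools each stand in a compartment of their tray (underside less than 9 mm above the tray's, within 0.1 rad of upright); the white-ringed chuck and side-lock holder stand upright within 25 mm of where they began; all at rest (x of drill_chuck in the frame of blue_tray between -0.086 and 0.086 m and y of drill_chuck in the frame of blue_tray between -0.022 and 0.022 m and z of each of drill_chuck, slim_holder, collet_chuck_green in the frame of blue_tray below 0.009 m and x of slim_holder in the frame of blue_tray between -0.086 and 0.086 m and y of slim_holder in the frame of blue_tray between -0.022 and 0.022 m and x of collet_chuck_green in the frame of blue_tray between -0.086 and 0.086 m and y of collet_chuck_green in the frame of blue_tray between -0.022 and 0.022 m and x of face_mill in the frame of yellow_tray between -0.052 and 0.052 m and y of face_mill in the frame of yellow_tray between -0.022 and 0.022 m and z of each of face_mill, collet_chuck_orange in the frame of yellow_tray below 0.009 m and x of collet_chuck_orange in the frame of yellow_tray between -0.052 and 0.052 m and y of collet_chuck_orange in the frame of yellow_tray between -0.022 and 0.022 m and angle between each of drill_chuck, slim_holder, collet_chuck_green, face_mill, collet_chuck_orange, collet_chuck_white, side_lock_holder's own z axis and vertical below 0.1 rad and linear speed of each of drill_chuck, slim_holder, collet_chuck_green, face_mill, collet_chuck_orange, collet_chuck_white, side_lock_holder below 0.02 m/s and distance of each of collet_chuck_white, side_lock_holder from where it was at the start of the episode below 0.025 m); the robot touches nothing.
It fails at once if a tool is tipped over (more than 0.8 rad from upright) (angle between any of drill_chuck, slim_holder, collet_chuck_green, face_mill, collet_chuck_orange, collet_chuck_white, side_lock_holder's own z axis and vertical above 0.8 rad).
It fails at once if a tool is dropped (moves faster than 0.6 m/s with no finger on it, a fall of about 2 cm) ((linear speed of drill_chuck above 0.6 m/s and contact force between the fingers and drill_chuck below 0.05 N) or (linear speed of slim_holder above 0.6 m/s and contact force between the fingers and slim_holder below 0.05 N) or (linear speed of collet_chuck_green above 0.6 m/s and contact force between the fingers and collet_chuck_green below 0.05 N) or (linear speed of face_mill above 0.6 m/s and contact force between the fingers and face_mill below 0.05 N) or (linear speed of collet_chuck_orange above 0.6 m/s and contact force between the fingers and collet_chuck_orange below 0.05 N) or (linear speed of collet_chuck_white above 0.6 m/s and contact force between the fingers and collet_chuck_white below 0.05 N) or (linear speed of side_lock_holder above 0.6 m/s and contact force between the fingers and side_lock_holder below 0.05 N)).
It fails at once if the white-ringed chuck or the side-lock holder is moved more than 25 mm (distance of any of collet_chuck_white, side_lock_holder from where it was at the start of the episode above 0.025 m).
It also fails if it takes over 128 s, if anything falls off the work surface, if the arm or the gripper's body presses on something with over 40 N, if the wrist force passes 120 N, or if a joint passes its speed limit or range.

## Working session

There is one attempt and no reset: what is moved stays moved. The work goes in short steps, Python scripts to look and compute and a shell command to move; the robot and the scene stay as the last step left them, time stands still between calls to the robot, and variables do not carry over. Pictures are saved under pics/ and viewed, at most 14 in all, crops included, and the job is handed in when it is done.

```bash
ls; mkdir -p pics; python3 - <<'E'
from plant import readout, viewer, order, bot
import cv2
for n in("top","side"):
    cv2.imwrite(f"pics/{n}0.png",viewer.capture(n)[...,::-1]); print(viewer.camera_info(n))
print(readout.get_obs())
E
```

```text
pics
{'fx': 479.41265428896, 'fy': 479.41265428896, 'cx': 321.21486375162044, 'cy': 236.251345454737, 'origin': array([495.60588835, -14.96334434, 820.90962152]), 'rotation': array([ 0.10940472,  0.02361783, -1.56370668])}
{'fx': 448.59329014666355, 'fy': 448.59329014666355, 'cx': 318.17979729212874, 'cy': 233.09530515057233, 'origin': array([ 109.85036689, -653.30190706,  559.981424  ]), 'rotation': array([ 0.98739914,  0.01020296, -0.61652455])}
{'time': 0.1, 'joint_positions': array([ 1.06901424e+00,  3.42639768e-01,  1.52494937e+00,  1.80919023e-05,
        1.27535695e+00, -1.46014674e-01]), 'dq': array([ 5.10335511e-05, -1.12320880e-03, -1.57764005e-03,  1.52528293e-03,
        2.48624833e-03,  3.19536871e-04]), 'tau': array([ 2.33052662e-03, -4.32005596e+01, -2.44694692e+01,  7.19702058e-02,
        5.26516966e-02, -7.07224785e-05]), 'tool_pos': array([182.71134112, 491.88743147, 291.61154523]), 'tcp_rot': array([-3.14025614e+00, -2.14036933e-04,  2.78581982e+00]), 'contact_force': array([ 0.54034315,  0.04770729, -0.52988087]), 'moment': array([ 0.00694546, -0.04728494,  0.02225533]), 'finger_force': 0.0, 'grip_width': 91.53669409861381}
```

View pics/top0.png

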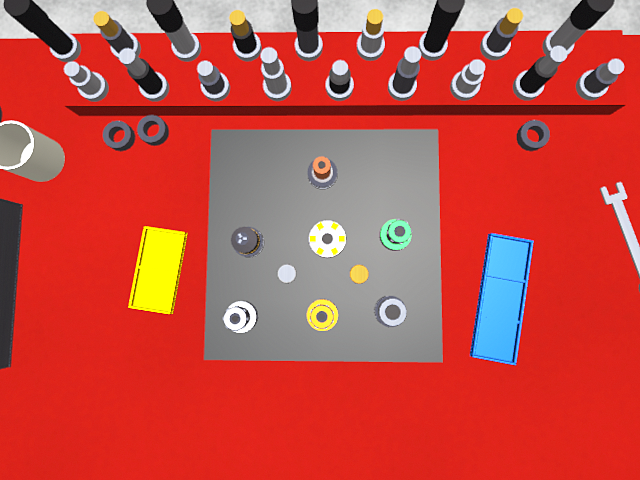

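View pics/side0.png

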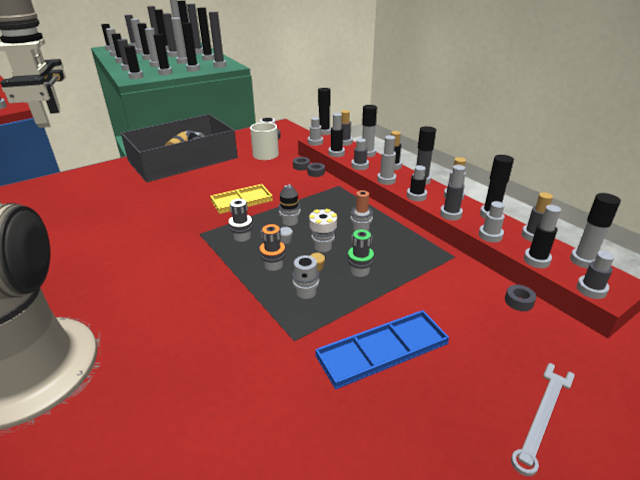

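The top view shows all seven tools on the grey mat:

| Tool | Pixel position |
|---|---|
| Slim | (321,165) |
| Drill | (245,240) |
| Face mill | (327,239) |
| Green | (398,232) |
| White | (237,318) |
| Orange | (322,315) |
| Side-lock | (392,311) |

The yellow tray is around (158,270) and the blue tray around (502,298). Two small loose pieces lie at (286,273) and (359,273). The side view agrees and shows the orange chuck at (271,240).

```bash
cat > h.py <<'E'
import numpy as np, cv2
from scipy.spatial.transform import Rotation as R
from plant import viewer, readout
def rays(n,px):
    c=viewer.camera_info(n); px=np.atleast_2d(px).astype(float)
    d=np.c_[(px[:,0]-c['cx'])/c['fx'],-(px[:,1]-c['cy'])/c['fy'],-np.ones(len(px))]
    return c['origin'],R.from_euler('xyz',c['rotation']).apply(d)
def plane(n,px,z):
    o,d=rays(n,px); return (o+d*((z-o[2])/d[:,2])[:,None])[:,:2]
def cross(pt,ps):
    (o1,d1),(o2,d2)=rays('top',pt),rays('side',ps)
    s=np.linalg.lstsq(np.c_[d1[0],-d2[0]],o2-o1,rcond=None)[0]
    a,b=o1+s[0]*d1[0],o2+s[1]*d2[0]; return (a+b)/2,np.linalg.norm(a-b)
E
python3 - <<'E'
import cv2,numpy as np
from h import *
t=cv2.imread('pics/top0.png'); s=cv2.imread('pics/side0.png')
for n,im in(('top',t),('side',s)):
    hsv=cv2.cvtColor(im,cv2.COLOR_BGR2HSV)
    for nm,lo,hi in(('blue',(98,120,60),(118,255,255)),('yellow',(20,150,90),(34,255,255)),('green',(60,80,60),(85,255,255)),('copper',(5,80,90),(16,190,240))):
        m=cv2.inRange(hsv,lo,hi)
        for c in cv2.findContours(m,0,2)[0]:
            if cv2.contourArea(c)<60 or (n=='side' and c[:,0,1].min()<150): continue
            if n=='top' and c[:,0,1].min()<130: continue
            r=cv2.minAreaRect(c)
            print(n,nm,cv2.contourArea(c),np.round(r[0],1))
            if n=='top' and cv2.contourArea(c)>2000:
                P=plane('top',c[:,0],16).astype(np.float32); q=cv2.minAreaRect(P); print('   rect z16',np.round(q,1) if 0 else q, cv2.boxPoints(q).round(0).tolist())
for nm,p,z in(('slim',(321,162),93),('drill',(243,239),95),('mill',(327,239),78),('green',(400,231),88),('white',(235,319),88),('orange',(322,317),88),('sidelock',(393,312),73)):
    print(nm,plane('top',p,z).round(1))
print('bits',plane('top',[(286,273),(359,273)],20).round())
for a,b in((t[130:365,200:450],'ct'),(s[175:310,205:400],'cs')):
    cv2.imwrite(f'pics/{b}.png',cv2.resize(a,None,fx=3 if b=='ct' else 4,fy=3 if b=='ct' else 4,interpolation=cv2.INTER_CUBIC)[:600,:800])
E
```

```text
top blue 5562.0 [501.6 298.6]
   rect z16 ((483.3787841796875, -294.0370788574219), (75.34577178955078, 206.7382354736328), 79.80956268310547) [[375.0, -313.0], [578.0, -349.0], [592.0, -275.0], [388.0, -239.0]]
top yellow 704.5 [322. 315.]
top yellow 231.5 [358.5 273.5]
top yellow 3646.0 [157.4 269.7]
   rect z16 ((526.347412109375, 281.0484313964844), (77.46015167236328, 140.51687622070312), 81.71739959716797) [[451.0, 253.0], [590.0, 233.0], [601.0, 309.0], [462.0, 329.0]]
top green 724.5 [395.5 234. ]
side blue 4961.0 [381.8 346.1]
side yellow 410.0 [241.5 197.4]
side green 148.5 [360.4 254.3]
side green 134.5 [361.5 234. ]
side copper 231.0 [362.5 201. ]
slim [[691.6   4. ]]
drill [[570.5 122.3]]
mill [[572.8  -5.9]]
green [[ 584.7 -117.9]]
white [[449.2 132.8]]
orange [[453.3   0.9]]
sidelock [[ 461. -108.]]
bits [[521.  63.]
 [522. -59.]]
```

View pics/ct.png

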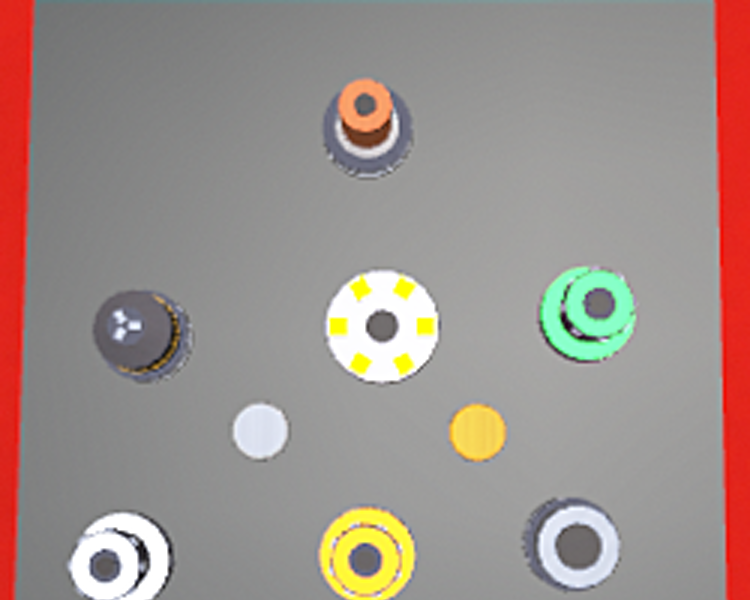

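View pics/cs.png

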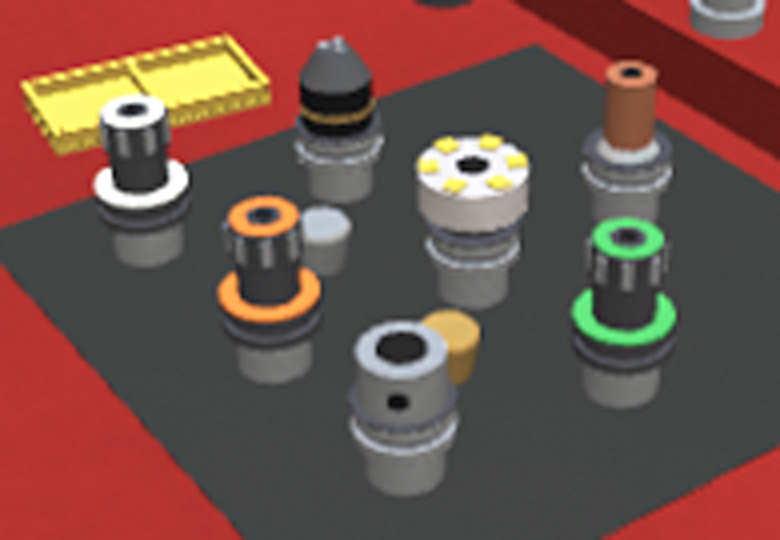

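The crops confirm the tools' top-face centres: slim (321.7,165), drill (242,238.3), mill (327.3,238.7), green (399.7,231) and orange (321.7,316.7). The small bits are low pegs, which the fingertips will clear.

```bash
python3 - <<'E'
from h import *
for nm,p,z,q in(('slim',(321.7,165),93,(362.75,193)),('drill',(242,238.3),95,(288.5,186.3)),('mill',(327.3,238.7),78,(323,216)),('green',(399.7,231),88,(362.3,234.3)),('orange',(321.7,316.7),88,(271,228.5))):
    a,e=cross(p,q); print(nm,plane('top',p,z).round(1),plane('side',q,z).round(1),a.round(1),round(e,1))
E
python3 -m creep '.017 -.031 0 0 0 .0125 100;.017 -.031 0 0 0 .0125 100;.017 -.031 0 0 0 .0125 100;.017 -.031 0 0 0 .0125 100;.017 -.031 0 0 0 .0125 100;.017 -.031 0 0 0 .0125 100;.017 -.031 0 0 0 .0125 100;.017 -.031 0 0 0 .0125 100'
python3 -m creep '.017 -.031 0 0 0 .0125 100;.017 -.031 0 0 0 .0125 100;.017 -.031 0 0 0 .0125 100;.017 -.031 0 0 0 .0125 100;.017 -.031 0 0 0 .0125 100;.017 -.031 0 0 0 .0125 100;.017 -.031 0 0 0 .0125 100;.017 -.031 0 0 0 .0125 100'
python3 -m creep '0 0 0 0 0 0 100;0 0 0 0 0 0 100'
```

```text
slim [[686.8   2.8]] [[685.3  -1.2]] [687.9   2.6  90.4] 1.1
drill [[571.5 123.9]] [[569.7 118.6]] [572.3 124.2  91.8] 1.1
mill [[573.3  -6.3]] [[573.3  -8.1]] [573.8  -6.6  77. ] 0.9
green [[ 584.7 -117.5]] [[ 584.6 -119.9]] [ 585.4 -118.1   86.6] 1.4
orange [[453.8   1.3]] [[4.548e+02 4.000e-01]] [454.3   1.   87.8] 1.3
time: 0.77
tool_pos: [319.1, 242.5, 292.1]
tcp_rot: [-3.141, -0.0, 2.887]
contact_force: [0.5, 0.7, -0.1]
grip_width: 91.5
finger_force: 0.0
time: 1.43
tool_pos: [455.2, -5.6, 292.0]
tcp_rot: [3.141, -0.001, 2.986]
contact_force: [0.5, 0.7, -0.3]
grip_width: 92.2
finger_force: 0.0
time: 1.6
tool_pos: [455.1, -5.2, 291.6]
tcp_rot: [3.141, -0.001, 2.982]
contact_force: [-0.2, 0.7, 0.1]
grip_width: 91.8
finger_force: 0.0
```

```bash

python3 -m creep '-.001 .006 -.02 0 0 0 100;0 0 -.03 0 0 0 100;0 0 -.03 0 0 0 100;0 0 -.03 0 0 0 100;0 0 -.03 0 0 0 100;0 0 -.018 0 0 0 100;0 0 -.01 0 0 0 100;0 0 0 0 0 0 100'
python3 -m creep '0 0 0 0 0 0 40;0 0 0 0 0 0 30;0 0 0 0 0 0 20;0 0 0 0 0 0 10;0 0 0 0 0 0 0;0 0 0 0 0 0 0;0 0 0 0 0 0 0;0 0 0 0 0 0 0'
```

```text
time: 2.27
tool_pos: [451.9, 3.6, 122.2]
tcp_rot: [3.141, -0.005, 2.987]
contact_force: [0.0, -0.4, 0.4]
grip_width: 91.7
finger_force: 0.0
time: 2.93
tool_pos: [453.9, 2.1, 124.4]
tcp_rot: [3.141, 0.0, 2.986]
contact_force: [0.3, 0.4, -0.5]
grip_width: 43.0
finger_force: 0.0
```

```bash

python3 -m creep '0 0 0 0 0 0 0;0 0 0 0 0 0 0;0 0 0 0 0 0 0;0 0 0 0 0 0 0;0 0 .002 0 0 0 0;0 0 .003 0 0 0 0'
```

```text
time: 3.43
tool_pos: [453.0, 2.5, 128.6]
tcp_rot: [3.141, -0.003, 2.985]
contact_force: [-0.3, -0.6, -5.6]
grip_width: 35.4
finger_force: 30.0
```

```bash

python3 -m creep '0 0 .01 0 0 0 0;0 0 .02 0 0 0 0;0 0 .02 0 0 0 0;0 0 .02 0 0 0 0;0 0 .02 0 0 0 0;0 0 .015 0 0 0 0;0 0 .005 0 0 0 0;.001 .008 0 0 0 0 0'
python3 -m creep '.003 .018 0 0 0 0 0;.004 .03 0 0 0 0 0;.004 .03 0 0 0 0 0;.004 .03 0 0 0 0 0;.004 .03 0 0 0 0 0;.004 .03 0 0 0 0 0;.004 .03 0 0 0 0 0;.004 .03 0 0 0 0 0'
python3 -m creep '.004 .026 0 0 0 0 0;.003 .018 0 0 0 0 0;.001 .008 0 0 0 0 0;0 0 0 0 0 0 0;0 0 0 0 0 0 0'
```

```text
time: 4.1
tool_pos: [455.0, 9.8, 239.9]
tcp_rot: [-3.141, 0.002, 2.985]
contact_force: [0.0, -0.2, -5.7]
grip_width: 35.2
finger_force: 30.0
time: 4.77
tool_pos: [484.7, 240.2, 237.1]
tcp_rot: [-3.14, -0.004, 2.986]
contact_force: [-0.1, 0.2, -5.9]
grip_width: 35.1
finger_force: 30.0
time: 5.18
tool_pos: [493.0, 289.9, 237.7]
tcp_rot: [-3.14, -0.003, 2.987]
contact_force: [0.2, 0.3, -6.4]
grip_width: 35.4
finger_force: 30.0
```

```bash

python3 -m creep '0 0 -.01 0 0 0 0;0 0 -.02 0 0 0 0;0 0 -.02 0 0 0 0;0 0 -.02 0 0 0 0;0 0 -.02 0 0 0 0;0 0 -.01 0 0 0 0;0 0 -.005 0 0 0 0;0 0 0 0 0 0 0'
python3 -m creep '0 0 -.001 0 0 0 0;0 0 -.001 0 0 0 0;0 0 -.001 0 0 0 0;0 0 -.001 0 0 0 0;0 0 0 0 0 0 0'
python3 -c "
from h import *
cv2.imwrite('pics/s1.png',viewer.capture('side')[150:300,170:370,::-1].repeat(4,0).repeat(4,1))"
```

```text
time: 5.85
tool_pos: [493.5, 289.3, 133.2]
tcp_rot: [-3.14, -0.002, 2.985]
contact_force: [-1.1, 0.4, -6.1]
grip_width: 35.3
finger_force: 30.0
time: 6.27
tool_pos: [493.9, 290.2, 130.6]
tcp_rot: [3.141, 0.0, 2.986]
contact_force: [0.5, -0.6, -5.9]
grip_width: 35.3
finger_force: 30.0
```

View pics/s1.png

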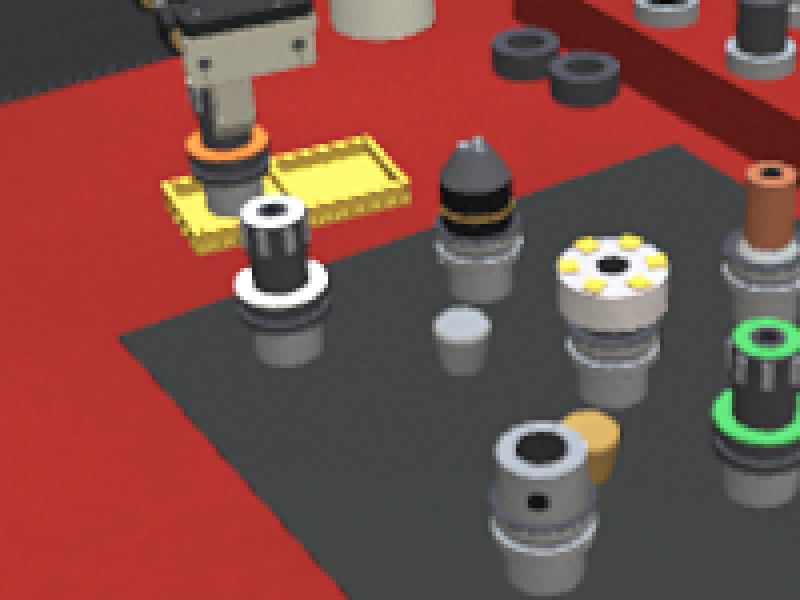

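The orange chuck is over the near compartment of the yellow tray, with its shank at crop (235,190), inside the walls. I'll feel down to the floor.

```bash

python3 -m creep '0 0 -.001 0 0 0 0;0 0 0 0 0 0 0;0 0 0 0 0 0 0'
python3 -m creep '0 0 -.001 0 0 0 0;0 0 0 0 0 0 0;0 0 0 0 0 0 0'
python3 -m creep '0 0 -.001 0 0 0 0;0 0 0 0 0 0 0;0 0 0 0 0 0 0'
```

```text
time: 6.57
tool_pos: [493.8, 290.1, 129.2]
tcp_rot: [3.142, -0.0, 2.986]
contact_force: [0.2, -0.5, -6.4]
grip_width: 35.3
finger_force: 30.0
time: 6.82
tool_pos: [494.0, 290.2, 128.4]
tcp_rot: [3.141, 0.0, 2.986]
contact_force: [-0.3, 0.5, -4.5]
grip_width: 35.3
finger_force: 30.0
time: 7.07
tool_pos: [494.3, 290.2, 128.3]
tcp_rot: [3.141, 0.002, 2.986]
contact_force: [-1.5, -2.0, 4.9]
grip_width: 35.3
finger_force: 30.0
```

```bash

python3 -m creep '0 0 0 0 0 0 60;0 0 0 0 0 0 100;0 0 0 0 0 0 100;0 0 0 0 0 0 100;0 0 0 0 0 0 100;0 0 0 0 0 0 100;0 0 0 0 0 0 100;0 0 0 0 0 0 100'
python3 -m creep '0 0 .02 0 0 0 100;0 0 .03 0 0 0 100;0 0 .03 0 0 0 100;.004 -.015 .02 0 0 0 100;.008 -.03 .01 0 0 0 100;.008 -.03 0 0 0 0 100;.008 -.03 0 0 0 0 100;.008 -.03 0 0 0 0 100'
python3 -m creep '.008 -.03 0 0 0 0 100;.008 -.03 0 0 0 0 100;.008 -.03 0 0 0 0 100;.008 -.03 0 0 0 0 100;.008 -.03 0 0 0 0 100;.004 -.012 0 0 0 0 100;0 0 0 0 0 0 100;0 0 0 0 0 0 100'
```

```text
time: 7.73
tool_pos: [493.9, 290.2, 127.2]
tcp_rot: [3.141, 0.0, 2.986]
contact_force: [-0.4, 0.3, 0.8]
grip_width: 83.9
finger_force: 0.0
time: 8.4
tool_pos: [530.0, 153.9, 237.7]
tcp_rot: [3.141, 0.001, 2.986]
contact_force: [0.6, 0.3, -1.5]
grip_width: 91.7
finger_force: 0.0
time: 9.07
tool_pos: [573.7, -6.9, 237.0]
tcp_rot: [3.141, -0.001, 2.984]
contact_force: [-0.0, 0.0, -0.0]
grip_width: 92.3
finger_force: 0.0
```

```bash

python3 -m creep '0 0 -.02 0 0 0 100;0 0 -.025 0 0 0 100;0 0 -.025 0 0 0 100;0 0 -.025 0 0 0 100;0 0 -.018 0 0 0 100;0 0 -.008 0 0 0 100;0 0 -.002 0 0 0 80;0 0 0 0 0 0 70'
python3 -m creep '0 0 0 0 0 0 60;0 0 0 0 0 0 50;0 0 0 0 0 0 40;0 0 0 0 0 0 30;0 0 0 0 0 0 20;0 0 0 0 0 0 10;0 0 0 0 0 0 0;0 0 0 0 0 0 0'
python3 -m creep '0 0 0 0 0 0 0;0 0 .002 0 0 0 0;0 0 .003 0 0 0 0;0 0 0 0 0 0 0'
```

```text
time: 9.73
tool_pos: [573.9, -5.9, 114.4]
tcp_rot: [3.141, -0.0, 2.987]
contact_force: [0.9, -0.9, 0.2]
grip_width: 82.8
finger_force: 0.0
time: 10.4
tool_pos: [574.4, -7.2, 115.2]
tcp_rot: [-3.141, 0.002, 2.986]
contact_force: [-1.3, -1.9, 6.3]
grip_width: 57.5
finger_force: 30.0
time: 10.73
tool_pos: [573.4, -6.7, 118.9]
tcp_rot: [3.141, -0.001, 2.986]
contact_force: [0.2, 0.3, -6.2]
grip_width: 57.4
finger_force: 30.0
```

```bash

python3 -m creep '0 0 .01 0 0 0 0;0 0 .02 0 0 0 0;0 0 .02 0 0 0 0;0 0 .02 0 0 0 0;0 0 .02 0 0 0 0;0 0 .02 0 0 0 0;0 0 .01 0 0 0 0;0 .008 0 0 0 0 0'
python3 -m creep '-.001 .018 0 0 0 0 0;-.001 .03 0 0 0 0 0;-.001 .03 0 0 0 0 0;-.001 .03 0 0 0 0 0;-.001 .03 0 0 0 0 0;-.002 .03 0 0 0 0 0;-.002 .03 0 0 0 0 0;-.002 .03 0 0 0 0 0'
python3 -m creep '-.002 .026 0 0 0 0 0;0 .016 0 0 0 0 0;0 .007 0 0 0 0 0;0 0 0 0 0 0 0;0 0 0 0 0 0 0'
```

```text
time: 11.4
tool_pos: [574.8, 0.2, 241.9]
tcp_rot: [-3.141, 0.005, 2.985]
contact_force: [0.7, -0.1, -6.8]
grip_width: 57.5
finger_force: 30.0
time: 12.07
tool_pos: [561.6, 231.1, 237.4]
tcp_rot: [-3.141, -0.003, 2.986]
contact_force: [1.0, 0.3, -6.9]
grip_width: 57.4
finger_force: 30.0
time: 12.48
tool_pos: [560.7, 277.5, 238.4]
tcp_rot: [-3.14, -0.001, 2.986]
contact_force: [-0.2, -0.5, -7.2]
grip_width: 57.3
finger_force: 30.0
```

```bash

python3 -m creep '0 0 -.01 0 0 0 0;0 0 -.022 0 0 0 0;0 0 -.022 0 0 0 0;0 0 -.022 0 0 0 0;0 0 -.022 0 0 0 0;0 0 -.01 0 0 0 0;0 0 -.006 0 0 0 0;0 0 0 0 0 0 0'
python3 -m creep '0 0 -.001 0 0 0 0;0 0 -.001 0 0 0 0;0 0 -.001 0 0 0 0;0 0 -.001 0 0 0 0;0 0 0 0 0 0 0;0 0 0 0 0 0 0'
```

```text
time: 13.15
tool_pos: [560.7, 277.2, 124.0]
tcp_rot: [-3.141, -0.002, 2.985]
contact_force: [0.3, -0.6, -6.8]
grip_width: 57.4
finger_force: 30.0
time: 13.65
tool_pos: [560.9, 278.2, 121.6]
tcp_rot: [3.141, 0.0, 2.986]
contact_force: [0.1, 0.6, -5.5]
grip_width: 57.3
finger_force: 30.0
```

```bash

python3 -m creep '0 0 -.001 0 0 0 0;0 0 0 0 0 0 0;0 0 0 0 0 0 0'
python3 -m creep '0 0 -.001 0 0 0 0;0 0 0 0 0 0 0;0 0 0 0 0 0 0'
```

```text
time: 13.9
tool_pos: [560.8, 278.2, 120.2]
tcp_rot: [3.142, -0.0, 2.986]
contact_force: [0.5, -0.2, -5.3]
grip_width: 57.5
finger_force: 30.0
time: 14.15
tool_pos: [561.0, 278.2, 119.4]
tcp_rot: [3.141, 0.0, 2.986]
contact_force: [1.0, 0.4, -5.5]
grip_width: 57.5
finger_force: 30.0
```

```bash

python3 -m creep '0 0 -.001 0 0 0 0;0 0 0 0 0 0 0;0 0 0 0 0 0 0'
python3 -m creep '0 0 -.0005 0 0 0 0;0 0 0 0 0 0 0;0 0 0 0 0 0 0'
```

```text
time: 14.4
tool_pos: [561.2, 278.2, 119.3]
tcp_rot: [3.141, 0.001, 2.986]
contact_force: [-2.0, -1.7, 4.2]
grip_width: 57.1
finger_force: 30.0
time: 14.65
tool_pos: [561.3, 278.1, 119.3]
tcp_rot: [3.141, 0.002, 2.986]
contact_force: [-3.1, -1.2, 7.3]
grip_width: 57.8
finger_force: 30.0
```

```bash

python3 -m creep '0 0 0 0 0 0 80;0 0 0 0 0 0 100;0 0 0 0 0 0 100;0 0 0 0 0 0 100;0 0 0 0 0 0 100;0 0 0 0 0 0 100;0 0 0 0 0 0 100;0 0 .01 0 0 0 100'
python3 -m creep '0 0 .025 0 0 0 100;0 0 .03 0 0 0 100;0 0 .03 0 0 0 100;0 0 .027 0 0 0 100;.001 -.015 0 0 0 0 100;.002 -.033 0 0 0 0 100;.002 -.033 0 0 0 0 100;.002 -.033 0 0 0 0 100'
python3 -m creep '.002 -.033 0 0 0 0 100;.002 -.033 0 0 0 0 100;.002 -.033 0 0 0 0 100;.002 -.033 0 0 0 0 100;.002 -.033 0 0 0 0 100;.002 -.033 0 0 0 0 100;.002 -.033 0 0 0 0 100;.002 -.033 0 0 0 0 100'
python3 -m creep '.001 -.018 0 0 0 0 100;0 0 0 0 0 0 100;0 0 0 0 0 0 100'
```

```text
time: 15.32
tool_pos: [559.9, 277.8, 126.1]
tcp_rot: [-3.14, -0.003, 2.986]
contact_force: [-1.3, 0.2, -0.1]
grip_width: 91.6
finger_force: 0.0
time: 15.98
tool_pos: [567.6, 163.0, 240.3]
tcp_rot: [3.141, 0.001, 2.987]
contact_force: [1.1, -0.1, -0.3]
grip_width: 92.2
finger_force: 0.0
time: 16.65
tool_pos: [583.5, -101.7, 240.2]
tcp_rot: [3.142, 0.0, 2.986]
contact_force: [0.3, 0.5, 0.6]
grip_width: 91.6
finger_force: 0.0
time: 16.9
tool_pos: [584.6, -118.8, 239.8]
tcp_rot: [3.141, -0.0, 2.984]
contact_force: [-0.1, -0.5, 0.1]
grip_width: 92.1
finger_force: 0.0
```

```bash

python3 -m creep '0 0 -.02 0 0 0 100;0 0 -.025 0 0 0 100;0 0 -.025 0 0 0 100;0 0 -.02 0 0 0 90;0 0 -.016 0 0 0 80;0 0 -.008 0 0 0 70;0 0 -.002 0 0 0 60;0 0 0 0 0 0 50'
python3 -m creep '0 0 0 0 0 0 40;0 0 0 0 0 0 30;0 0 0 0 0 0 20;0 0 0 0 0 0 10;0 0 0 0 0 0 0;0 0 0 0 0 0 0;0 0 0 0 0 0 0;0 0 0 0 0 0 0'
python3 -m creep '0 0 0 0 0 0 0;0 0 0 0 0 0 0;0 0 0 0 0 0 0;0 0 .002 0 0 0 0;0 0 .003 0 0 0 0;0 0 0 0 0 0 0'
```

```text
time: 17.57
tool_pos: [585.0, -117.0, 123.9]
tcp_rot: [3.141, -0.0, 2.987]
contact_force: [-0.3, 0.0, -0.1]
grip_width: 63.5
finger_force: 0.0
time: 18.23
tool_pos: [585.3, -118.3, 124.5]
tcp_rot: [-3.141, 0.002, 2.986]
contact_force: [-1.2, -0.3, 5.5]
grip_width: 35.2
finger_force: 30.0
time: 18.73
tool_pos: [584.5, -117.6, 128.3]
tcp_rot: [3.141, -0.001, 2.986]
contact_force: [0.0, 0.2, -5.2]
grip_width: 35.1
finger_force: 30.0
```

```bash

python3 -m creep '0 0 .01 0 0 0 0;0 0 .02 0 0 0 0;0 0 .02 0 0 0 0;-.001 -.006 .01 0 0 0 0;-.003 -.016 0 0 0 0 0;-.005 -.028 0 0 0 0 0;-.005 -.028 0 0 0 0 0;-.005 -.028 0 0 0 0 0'
python3 -m creep '-.005 -.028 0 0 0 0 0;-.005 -.028 0 0 0 0 0;-.004 -.018 0 0 0 0 0;-.002 -.01 0 0 0 0 0;0 0 -.01 0 0 0 0;0 0 -.02 0 0 0 0;0 0 -.014 0 0 0 0;0 0 -.006 0 0 0 0'
python3 -m creep '0 0 -.002 0 0 0 0;0 0 0 0 0 0 0;0 0 0 0 0 0 0'
python3 -c "
from h import *
cv2.imwrite('pics/s2.png',viewer.capture('side')[250:400,270:470,::-1].repeat(4,0).repeat(4,1))"
```

```text
time: 19.4
tool_pos: [565.3, -224.9, 188.8]
tcp_rot: [3.141, -0.0, 2.987]
contact_force: [0.8, -0.1, -5.1]
grip_width: 35.1
finger_force: 30.0
time: 20.07
tool_pos: [548.9, -305.7, 135.6]
tcp_rot: [3.139, -0.005, 2.987]
contact_force: [-0.6, -0.4, -5.6]
grip_width: 35.5
finger_force: 30.0
time: 20.32
tool_pos: [550.4, -307.5, 137.4]
tcp_rot: [-3.141, 0.001, 2.987]
contact_force: [-0.4, 0.1, -5.4]
grip_width: 35.3
finger_force: 30.0
```

View pics/s2.png

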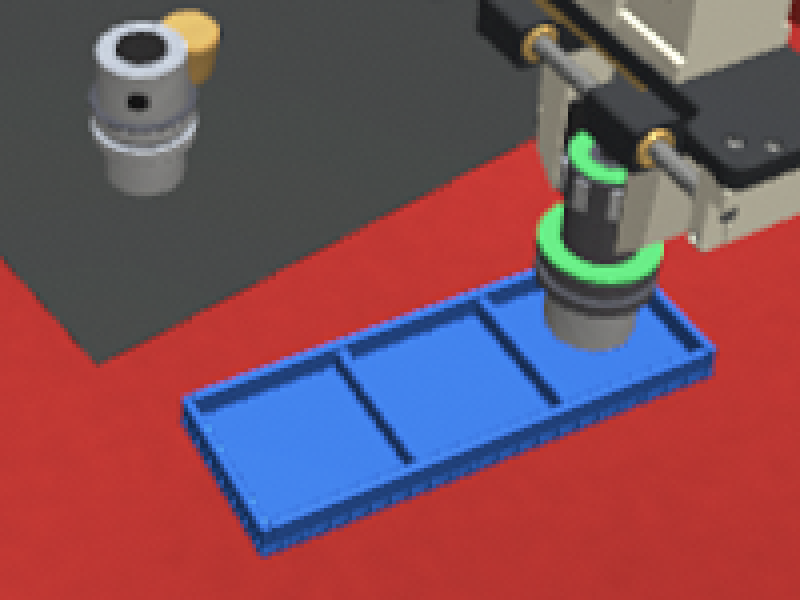

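The green chuck hangs over the far blue compartment. Its shank is centred at crop (592,325), well inside the walls.

```bash

python3 -m creep '0 0 -.003 0 0 0 0;0 0 -.002 0 0 0 0;0 0 -.001 0 0 0 0;0 0 -.001 0 0 0 0;0 0 0 0 0 0 0;0 0 0 0 0 0 0'
python3 -m creep '0 0 -.001 0 0 0 0;0 0 0 0 0 0 0;0 0 0 0 0 0 0'
```

```text
time: 20.87
tool_pos: [549.8, -307.9, 129.7]
tcp_rot: [3.141, -0.0, 2.986]
contact_force: [-0.7, -0.2, -4.9]
grip_width: 35.3
finger_force: 30.0
time: 21.12
tool_pos: [549.9, -307.9, 128.7]
tcp_rot: [3.141, -0.0, 2.986]
contact_force: [1.3, 0.7, -4.8]
grip_width: 35.0
finger_force: 30.0
```

```bash

python3 -m creep '0 0 -.001 0 0 0 0;0 0 0 0 0 0 0;0 0 0 0 0 0 0'
```

```text
time: 21.37
tool_pos: [550.1, -308.0, 128.5]
tcp_rot: [-3.141, 0.001, 2.986]
contact_force: [-0.4, 0.4, 2.8]
grip_width: 35.5
finger_force: 30.0
```

```bash

python3 -m creep '0 0 0 0 0 0 80;0 0 0 0 0 0 100;0 0 0 0 0 0 100;0 0 0 0 0 0 100;0 0 0 0 0 0 100;0 0 0 0 0 0 100;0 0 0 0 0 0 100;0 0 0 0 0 0 100'
python3 -m creep '0 0 .02 0 0 0 100;0 0 .03 0 0 0 100;0 0 .03 0 0 0 100;0 0 .03 0 0 0 100;.006 .015 0 0 0 0 100;.013 .029 0 0 0 0 100;.013 .029 0 0 0 0 100;.013 .029 0 0 0 0 100'
python3 -m creep '.013 .029 0 0 0 0 100;.013 .029 0 0 0 0 100;.013 .029 0 0 0 0 100;.013 .029 0 0 0 0 100;.013 .029 0 0 0 0 100;.013 .029 0 0 0 0 100;.011 .029 0 0 0 0 100;.003 .005 0 0 0 0 100'
python3 -m creep '0 0 0 0 0 0 100;0 0 0 0 0 0 100'
```

```text
time: 22.03
tool_pos: [549.9, -307.9, 127.7]
tcp_rot: [3.142, 0.0, 2.986]
contact_force: [0.1, 0.1, -0.2]
grip_width: 84.1
finger_force: 0.0
time: 22.7
tool_pos: [595.1, -205.0, 238.0]
tcp_rot: [3.142, 0.0, 2.985]
contact_force: [0.8, -0.5, -0.2]
grip_width: 91.3
finger_force: 0.0
time: 23.37
tool_pos: [687.7, 7.3, 237.4]
tcp_rot: [3.14, 0.0, 2.99]
contact_force: [0.1, 0.3, -0.9]
grip_width: 91.8
finger_force: 0.0
time: 23.53
tool_pos: [686.7, 2.0, 237.4]
tcp_rot: [-3.141, -0.0, 2.987]
contact_force: [-0.1, -0.9, -0.1]
grip_width: 91.7
finger_force: 0.0
```

```bash

python3 -m creep '0 0 -.02 0 0 0 100;0 0 -.025 0 0 0 100;0 0 -.025 0 0 0 100;0 0 -.022 0 0 0 90;0 0 -.016 0 0 0 80;0 0 -.008 0 0 0 70;0 0 -.002 0 0 0 60;0 0 0 0 0 0 50'
python3 -m creep '0 0 0 0 0 0 40;0 0 0 0 0 0 30;0 0 0 0 0 0 20;0 0 0 0 0 0 10;0 0 0 0 0 0 0;0 0 0 0 0 0 0;0 0 0 0 0 0 0;0 0 0 0 0 0 0'
python3 -m creep '0 0 0 0 0 0 0;0 0 0 0 0 0 0;0 0 0 0 0 0 0;0 0 .002 0 0 0 0;0 0 .003 0 0 0 0;0 0 0 0 0 0 0'
```

```text
time: 24.2
tool_pos: [686.8, 1.0, 119.9]
tcp_rot: [-3.142, -0.0, 2.985]
contact_force: [-0.3, 0.6, 0.2]
grip_width: 63.1
finger_force: 0.0
time: 24.87
tool_pos: [687.0, 2.0, 120.2]
tcp_rot: [-3.141, 0.001, 2.986]
contact_force: [-1.0, -1.2, 3.1]
grip_width: 27.4
finger_force: 30.0
time: 25.37
tool_pos: [686.3, 2.5, 123.8]
tcp_rot: [3.141, -0.002, 2.986]
contact_force: [-0.5, -0.5, -6.2]
grip_width: 27.6
finger_force: 30.0
```

```bash

python3 -m creep '0 0 .01 0 0 0 0;0 0 .02 0 0 0 0;0 0 .025 0 0 0 0;0 0 .025 0 0 0 0;0 0 .02 0 0 0 0;0 0 .01 0 0 0 0;-.005 -.008 .005 0 0 0 0;-.012 -.018 0 0 0 0 0'
python3 -m creep '-.019 -.028 0 0 0 0 0;-.019 -.028 0 0 0 0 0;-.019 -.028 0 0 0 0 0;-.019 -.028 0 0 0 0 0;-.019 -.028 0 0 0 0 0;-.019 -.028 0 0 0 0 0;-.019 -.028 0 0 0 0 0;-.019 -.028 0 0 0 0 0'
python3 -m creep '-.017 -.024 0 0 0 0 0;-.012 -.016 0 0 0 0 0;-.005 -.008 0 0 0 0 0;0 0 0 0 0 0 0;0 0 0 0 0 0 0'
```

```text
time: 26.03
tool_pos: [670.3, -22.3, 240.3]
tcp_rot: [3.14, 0.002, 2.989]
contact_force: [-0.4, -0.8, -6.6]
grip_width: 27.2
finger_force: 30.0
time: 26.7
tool_pos: [515.6, -248.9, 238.5]
tcp_rot: [3.141, -0.003, 2.986]
contact_force: [0.7, -1.1, -6.0]
grip_width: 27.6
finger_force: 30.0
time: 27.12
tool_pos: [483.4, -295.7, 239.1]
tcp_rot: [3.14, -0.001, 2.985]
contact_force: [0.4, -0.1, -6.6]
grip_width: 27.7
finger_force: 30.0
```

```bash

python3 -m creep '0 0 -.01 0 0 0 0;0 0 -.022 0 0 0 0;0 0 -.022 0 0 0 0;0 0 -.022 0 0 0 0;0 0 -.018 0 0 0 0;0 0 -.01 0 0 0 0;0 0 -.004 0 0 0 0;0 0 0 0 0 0 0'
python3 -m creep '0 0 -.001 0 0 0 0;0 0 -.001 0 0 0 0;0 0 -.001 0 0 0 0;0 0 -.001 0 0 0 0;0 0 0 0 0 0 0;0 0 0 0 0 0 0'
python3 -m creep '0 0 -.001 0 0 0 0;0 0 0 0 0 0 0;0 0 0 0 0 0 0'
```

```text
time: 27.78
tool_pos: [484.0, -295.0, 130.7]
tcp_rot: [3.14, -0.002, 2.987]
contact_force: [0.1, -0.4, -5.7]
grip_width: 27.6
finger_force: 30.0
time: 28.28
tool_pos: [483.9, -295.9, 128.0]
tcp_rot: [-3.142, 0.0, 2.986]
contact_force: [-0.8, 0.7, -6.1]
grip_width: 27.9
finger_force: 30.0
time: 28.53
tool_pos: [483.8, -295.9, 126.7]
tcp_rot: [3.141, -0.0, 2.986]
contact_force: [-0.5, -0.6, -5.8]
grip_width: 27.8
finger_force: 30.0
```

```bash

python3 -m creep '0 0 -.001 0 0 0 0;0 0 0 0 0 0 0;0 0 0 0 0 0 0'
python3 -m creep '0 0 -.001 0 0 0 0;0 0 0 0 0 0 0;0 0 0 0 0 0 0'
```

```text
time: 28.78
tool_pos: [483.8, -295.8, 125.6]
tcp_rot: [3.141, -0.0, 2.986]
contact_force: [0.3, -0.5, -5.7]
grip_width: 27.6
finger_force: 30.0
time: 29.03
tool_pos: [483.8, -295.8, 124.6]
tcp_rot: [3.141, -0.0, 2.986]
contact_force: [0.4, -0.4, -4.6]
grip_width: 27.5
finger_force: 30.0
```

```bash

python3 -m creep '0 0 -.001 0 0 0 0;0 0 0 0 0 0 0;0 0 0 0 0 0 0'
```

```text
time: 29.28
tool_pos: [484.0, -295.9, 124.2]
tcp_rot: [-3.141, 0.001, 2.986]
contact_force: [-1.1, -0.1, 0.1]
grip_width: 27.3
finger_force: 30.0
```

```bash

python3 -m creep '0 0 0 0 0 0 80;0 0 0 0 0 0 100;0 0 0 0 0 0 100;0 0 0 0 0 0 100;0 0 0 0 0 0 100;0 0 0 0 0 0 100;0 0 0 0 0 0 100;0 0 0 0 0 0 100'
python3 -m creep '0 0 .02 0 0 0 100;0 0 .032 0 0 0 100;0 0 .032 0 0 0 100;0 0 .032 0 0 0 100;.003 .015 0 0 0 0 100;.007 .033 0 0 0 0 100;.007 .033 0 0 0 0 100;.007 .033 0 0 0 0 100'
python3 -m creep '.007 .033 0 0 0 0 100;.007 .033 0 0 0 0 100;.007 .033 0 0 0 0 100;.007 .033 0 0 0 0 100;.007 .033 0 0 0 0 100;.007 .033 0 0 0 0 100;.007 .033 0 0 0 0 100;.007 .033 0 0 0 0 100'
python3 -m creep '.005 .028 0 0 0 0 100;.002 .013 0 0 0 0 100;0 0 0 0 0 0 100;0 0 0 0 0 0 100'
```

```text
time: 29.95
tool_pos: [483.9, -295.8, 123.7]
tcp_rot: [3.142, 0.0, 2.986]
contact_force: [0.4, -0.2, 0.7]
grip_width: 75.9
finger_force: 0.0
time: 30.62
tool_pos: [507.7, -180.6, 239.5]
tcp_rot: [3.141, 0.0, 2.984]
contact_force: [0.2, -0.2, -0.0]
grip_width: 91.6
finger_force: 0.0
time: 31.28
tool_pos: [563.7, 84.1, 239.4]
tcp_rot: [3.142, -0.0, 2.986]
contact_force: [0.5, -0.1, 1.0]
grip_width: 91.8
finger_force: 0.0
time: 31.62
tool_pos: [570.6, 123.3, 239.3]
tcp_rot: [-3.141, -0.001, 2.987]
contact_force: [-0.6, -1.1, 0.0]
grip_width: 92.1
finger_force: 0.0
```

```bash

python3 -m creep '0 0 -.02 0 0 0 100;0 0 -.025 0 0 0 100;0 0 -.025 0 0 0 100;0 0 -.025 0 0 0 100;0 0 -.02 0 0 0 90;0 0 -.01 0 0 0 80;0 0 -.0025 0 0 0 70;0 0 0 0 0 0 60'
python3 -m creep '0 0 0 0 0 0 50;0 0 0 0 0 0 40;0 0 0 0 0 0 30;0 0 0 0 0 0 20;0 0 0 0 0 0 10;0 0 0 0 0 0 0;0 0 0 0 0 0 0;0 0 0 0 0 0 0'
python3 -m creep '0 0 0 0 0 0 0;0 0 0 0 0 0 0;0 0 0 0 0 0 0;0 0 .002 0 0 0 0;0 0 .003 0 0 0 0;0 0 0 0 0 0 0'
```

```text
time: 32.28
tool_pos: [570.9, 122.1, 112.1]
tcp_rot: [-3.141, -0.001, 2.985]
contact_force: [0.3, -0.6, 0.3]
grip_width: 69.7
finger_force: 0.0
time: 32.95
tool_pos: [571.3, 123.2, 113.1]
tcp_rot: [3.141, 0.002, 2.986]
contact_force: [-0.6, -1.0, 6.1]
grip_width: 41.2
finger_force: 30.0
time: 33.45
tool_pos: [570.4, 123.2, 116.8]
tcp_rot: [-3.141, -0.001, 2.986]
contact_force: [0.2, 0.5, -6.7]
grip_width: 41.6
finger_force: 30.0
```

```bash

python3 -m creep '0 0 .01 0 0 0 0;0 0 .022 0 0 0 0;0 0 .025 0 0 0 0;0 0 .025 0 0 0 0;0 0 .022 0 0 0 0;0 0 .01 0 0 0 0;-.003 -.008 .005 0 0 0 0;-.007 -.018 0 0 0 0 0'
python3 -m creep '-.011 -.03 0 0 0 0 0;-.012 -.031 0 0 0 0 0;-.012 -.031 0 0 0 0 0;-.012 -.031 0 0 0 0 0;-.012 -.031 0 0 0 0 0;-.012 -.031 0 0 0 0 0;-.012 -.031 0 0 0 0 0;-.012 -.031 0 0 0 0 0'
python3 -m creep '-.012 -.031 0 0 0 0 0;-.012 -.031 0 0 0 0 0;-.011 -.03 0 0 0 0 0;-.008 -.024 0 0 0 0 0;-.004 -.012 0 0 0 0 0;-.001 -.006 0 0 0 0 0;0 0 0 0 0 0 0;0 0 0 0 0 0 0'
```

```text
time: 34.12
tool_pos: [561.1, 98.0, 236.8]
tcp_rot: [3.14, 0.002, 2.988]
contact_force: [0.8, -0.2, -6.4]
grip_width: 41.5
finger_force: 30.0
time: 34.78
tool_pos: [463.9, -151.2, 235.1]
tcp_rot: [3.141, -0.003, 2.986]
contact_force: [0.8, 0.6, -6.9]
grip_width: 41.1
finger_force: 30.0
time: 35.45
tool_pos: [417.8, -283.0, 235.7]
tcp_rot: [3.14, -0.001, 2.986]
contact_force: [0.8, 0.8, -6.2]
grip_width: 41.0
finger_force: 30.0
```

```bash

python3 -m creep '-.0015 -.001 -.01 0 0 0 0;0 0 -.022 0 0 0 0;0 0 -.022 0 0 0 0;0 0 -.022 0 0 0 0;0 0 -.022 0 0 0 0;0 0 -.01 0 0 0 0;0 0 -.005 0 0 0 0;0 0 0 0 0 0 0'
python3 -m creep '0 0 -.001 0 0 0 0;0 0 -.001 0 0 0 0;0 0 -.001 0 0 0 0;0 0 -.001 0 0 0 0;0 0 0 0 0 0 0;0 0 0 0 0 0 0'
python3 -m creep '0 0 -.001 0 0 0 0;0 0 0 0 0 0 0;0 0 0 0 0 0 0'
```

```text
time: 36.12
tool_pos: [416.5, -283.9, 122.7]
tcp_rot: [3.14, -0.001, 2.987]
contact_force: [-1.0, -0.3, -6.3]
grip_width: 41.3
finger_force: 30.0
time: 36.62
tool_pos: [416.4, -285.0, 119.5]
tcp_rot: [-3.141, 0.0, 2.986]
contact_force: [0.1, 0.6, -6.6]
grip_width: 41.5
finger_force: 30.0
time: 36.87
tool_pos: [416.3, -284.9, 118.2]
tcp_rot: [3.141, -0.0, 2.986]
contact_force: [0.1, -0.5, -6.5]
grip_width: 41.7
finger_force: 30.0
```

```bash

python3 -m creep '0 0 -.001 0 0 0 0;0 0 0 0 0 0 0;0 0 0 0 0 0 0'
python3 -m creep '0 0 -.0005 0 0 0 0;0 0 0 0 0 0 0;0 0 0 0 0 0 0'
```

```text
time: 37.12
tool_pos: [416.3, -284.9, 117.2]
tcp_rot: [3.141, -0.0, 2.986]
contact_force: [0.2, -0.1, -7.4]
grip_width: 41.7
finger_force: 30.0
time: 37.37
tool_pos: [416.4, -284.9, 117.1]
tcp_rot: [-3.141, 0.0, 2.986]
contact_force: [-1.5, 1.0, 1.0]
grip_width: 41.4
finger_force: 30.0
```

Contact. I'll release, lift away and check.

```bash

python3 -m creep '0 0 0 0 0 0 80;0 0 0 0 0 0 100;0 0 0 0 0 0 100;0 0 0 0 0 0 100;0 0 0 0 0 0 100;0 0 0 0 0 0 100;0 0 0 0 0 0 100;0 0 0 0 0 0 100'
python3 -m creep '0 0 .02 0 0 0 100;0 0 .03 0 0 0 100;0 0 .03 0 0 0 100;0 0 .03 0 0 0 100;0 0 .03 0 0 0 100;0 0 .03 0 0 0 100;0 .03 0 0 0 0 100;0 .03 0 0 0 0 100'
python3 -m creep '0 .04 0 0 0 0 100;0 .04 0 0 0 0 100;0 .04 0 0 0 0 100;0 .04 0 0 0 0 100;0 .04 0 0 0 0 100;0 0 0 0 0 0 100;0 0 0 0 0 0 100'
python3 -c "
from h import *
for n in('side','top'): cv2.imwrite(f'pics/f_{n}.png',viewer.capture(n)[...,::-1])"
```

```text
time: 38.03
tool_pos: [416.4, -284.9, 116.7]
tcp_rot: [3.141, 0.0, 2.986]
contact_force: [-0.1, -0.3, -0.1]
grip_width: 89.0
finger_force: 0.0
time: 38.7
tool_pos: [416.8, -225.5, 288.5]
tcp_rot: [-3.139, 0.004, 2.983]
contact_force: [0.1, 1.3, -0.1]
grip_width: 91.9
finger_force: 0.0
time: 39.28
tool_pos: [416.2, -22.9, 286.9]
tcp_rot: [-3.142, 0.0, 2.991]
contact_force: [0.5, -0.1, -0.4]
grip_width: 92.0
finger_force: 0.0
```

View pics/f_side.png

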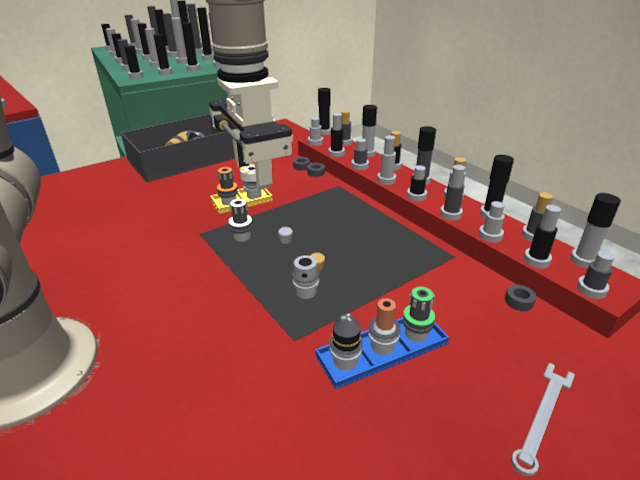

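View pics/f_top.png

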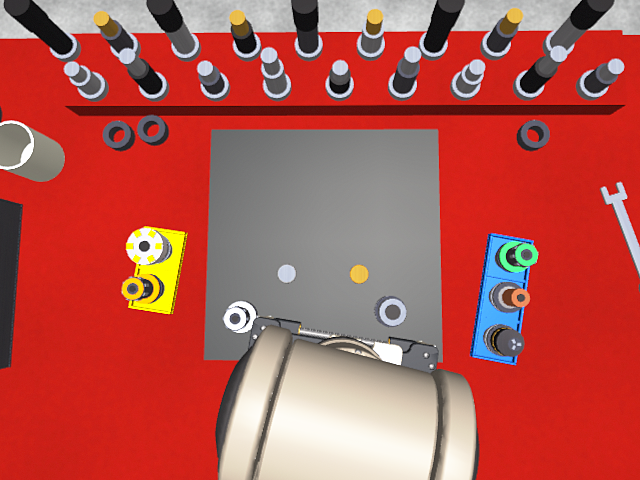

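All five tools stand upright in their own compartments. In the top view the blue tray holds green (517,256), slim (508,297) and drill (503,341), and the yellow tray holds the mill (148,246) and orange (142,289). White (239,317) and side-lock (392,312) have not moved.

```bash
python3 -c "
from plant import order
print(order.close_job())"
```

```text
the job is handed in; nothing more can be done
None
```

The job is handed in at about 39 s of the 128 s: the last pictures show all five tools upright in their own compartments and the white-ringed chuck and side-lock holder still in place; the hand-in gave no verdict.

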